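# Load and lock up a cascade particle sampler

## Task

Get the cascade air sampler ready: unlock the black inlet cap that covers its foot and set it aside, then stack all the aluminium stages that are there on the foot, in any order, each lowered over the spigot below and locked home by its quarter turn clockwise, with exactly one blue collection plate from the magazine lying flat in the pocket of every stage. Close the top stage with the cap, locked in the same way. Leave spare plates in the magazine and the other things where they are, and check that every part has ended up home, for parts may get knocked aside.

Things in the scene. Friction and masses are not known exactly. Their poses are not given: they have to be found in the camera images.
- sampler_base: fixed grey foot of the sampler, a disc 86 mm wide and 8 mm high with a body 62 mm wide up to z = 20 mm, where a spigot with two brass lugs like a stage's stands (no plate pocket). A brass hose stub points along its +x. Origin: centre of the underside
- base_seat (a point): centre of the foot's shoulder, 20 mm above its underside; x axis along the lugs. To couple parts: lower the upper part, its x axis turned 50 to 90 deg counter-clockwise (from above) from the seat's, until it rests on the shoulder, then turn it clockwise till the x axes are parallel (stop 8 deg beyond). Uncouple in reverse. 2 mm side play, no spring.
- inlet_cap: loose black octagonal cap, underside and flats as a stage's (61 mm across flats, wall 28 mm high), aluminium inlet nozzle in the middle of its top, 46 mm high in all, 0.13 kg; red marks on its top lie along its x axis, the axis of its tabs. Origin: centre of the underside. It takes nothing on top. At the start it covers the foot, locked
- plate_magazine: fixed grey magazine 64 x 44 mm with an aluminium end guide (42 mm high, 14 mm wide) at each end of its x axis, 41.6 mm apart inside; long sides open. Origin: centre of the underside
- magazine_floor (a point): centre of the magazine's floor, 14 mm above its underside, under the stack of plates
- stage_1: loose aluminium octagonal stage, 61 mm across flats (any pair of flats can be gripped; they face x, y and the diagonals), wall 28 mm high, with its spigot 43 mm in all, 0.14 kg. Origin: centre of the underside. Open below, 23 mm clear height; two tabs on the x axis, 3 to 6 mm above the rim, reach in to 19.5 mm from the centre. All alike; a half turn changes nothing. May be absent
- stage_1_seat (a point): centre of that stage's shoulder, 28 mm above its underside, seat of the next part's bottom centre; keep fingertips above it. On it rises a neck 35 mm wide with brass lugs on the x axis (out to 24 mm from the centre, 13 mm wide, 7.5 to 12 mm above the shoulder) and a stop clockwise of each; a part not turned aside lands on the lugs, 9 mm high. Red marks on the rim show the x axis
- stage_1_deck (a point): centre of that stage's plate pocket floor, 40 mm above its underside; axes as the stage's. A plate lies here with its long side along x, 2 mm free all round, its top 5 mm above the fences
- stage_2: loose aluminium octagonal stage, 61 mm across flats (any pair of flats can be gripped; they face x, y and the diagonals), wall 28 mm high, with its spigot 43 mm in all, 0.14 kg. Origin: centre of the underside. Open below, 23 mm clear height; two tabs on the x axis, 3 to 6 mm above the rim, reach in to 19.5 mm from the centre. All alike; a half turn changes nothing. May be absent
- stage_2_seat (a point): centre of that stage's shoulder, 28 mm above its underside, seat of the next part's bottom centre; keep fingertips above it. On it rises a neck 35 mm wide with brass lugs on the x axis (out to 24 mm from the centre, 13 mm wide, 7.5 to 12 mm above the shoulder) and a stop clockwise of each; a part not turned aside lands on the lugs, 9 mm high. Red marks on the rim show the x axis
- stage_2_deck (a point): centre of that stage's plate pocket floor, 40 mm above its underside; axes as the stage's. A plate lies here with its long side along x, 2 mm free all round, its top 5 mm above the fences
- stage_3: loose aluminium octagonal stage, 61 mm across flats (any pair of flats can be gripped; they face x, y and the diagonals), wall 28 mm high, with its spigot 43 mm in all, 0.14 kg. Origin: centre of the underside. Open below, 23 mm clear height; two tabs on the x axis, 3 to 6 mm above the rim, reach in to 19.5 mm from the centre. All alike; a half turn changes nothing. May be absent
- stage_3_seat (a point): centre of that stage's shoulder, 28 mm above its underside, seat of the next part's bottom centre; keep fingertips above it. On it rises a neck 35 mm wide with brass lugs on the x axis (out to 24 mm from the centre, 13 mm wide, 7.5 to 12 mm above the shoulder) and a stop clockwise of each; a part not turned aside lands on the lugs, 9 mm high. Red marks on the rim show the x axis
- stage_3_deck (a point): centre of that stage's plate pocket floor, 40 mm above its underside; axes as the stage's. A plate lies here with its long side along x, 2 mm free all round, its top 5 mm above the fences
- plate_1: loose blue collection plate with a white spot, 38 (x) x 26 (y) x 8 mm, 0.03 kg; origin: centre of its underside. At the start the four identical plates lie one on another in the magazine, plate_4 on top; only the 26 mm width can be gripped there
- plate_2: loose blue collection plate with a white spot, 38 (x) x 26 (y) x 8 mm, 0.03 kg; origin: centre of its underside. At the start the four identical plates lie one on another in the magazine, plate_4 on top; only the 26 mm width can be gripped there
- plate_3: loose blue collection plate with a white spot, 38 (x) x 26 (y) x 8 mm, 0.03 kg; origin: centre of its underside. At the start the four identical plates lie one on another in the magazine, plate_4 on top; only the 26 mm width can be gripped there
- plate_4: loose blue collection plate with a white spot, 38 (x) x 26 (y) x 8 mm, 0.03 kg; origin: centre of its underside. At the start the four identical plates lie one on another in the magazine, plate_4 on top; only the 26 mm width can be gripped there
- objective_10x: bystander: objective lens with a yellow band, 28 x 28 x 46 mm; origin: centre of its underside. Leave it alone
- immersion_oil: bystander: brown dropper bottle, 32 x 32 x 78 mm; origin: centre of its underside. Leave it alone
- petri_dish_1: bystander: petri dish, 59 x 59 x 15 mm; origin: centre of its underside. Leave it alone
- vial_1: bystander: brown vial, 19 x 19 x 42 mm; origin: centre of its underside. Leave it alone
There are look-alikes about, which are no part of the job. Leave any brown or yellow look-alike of the plate_4 alone.

How it is judged:
At the end, for the whole second after the job is handed in: Every stage locked on the foot or a stage, the cap on a stage (within 5 mm of the seat, x axes within 0.22 rad, tilt under 0.07); a plate in each pocket (5 mm, 0.25 rad, flat within 0.06); other plates flat in the magazine within 12 mm of its centre; stages and cap at rest (((distance between stage_1 and base_seat below 0.005 m and angle between the x axis of stage_1 and the x axis of base_seat, either way round below 0.22 rad and angle between stage_1's own z axis and vertical below 0.07 rad) or (distance between stage_1 and stage_2_seat below 0.005 m and angle between the x axis of stage_1 and the x axis of stage_2_seat, either way round below 0.22 rad and angle between stage_1's own z axis and vertical below 0.07 rad) or (distance between stage_1 and stage_3_seat below 0.005 m and angle between the x axis of stage_1 and the x axis of stage_3_seat, either way round below 0.22 rad and angle between stage_1's own z axis and vertical below 0.07 rad)) and ((distance between plate_1 and stage_1_deck below 0.005 m and angle between the x axis of plate_1 and the x axis of stage_1_deck, either way round below 0.25 rad and angle between plate_1's own z axis and vertical below 0.06 rad) or (distance between plate_2 and stage_1_deck below 0.005 m and angle between the x axis of plate_2 and the x axis of stage_1_deck, either way round below 0.25 rad and angle between plate_2's own z axis and vertical below 0.06 rad) or (distance between plate_3 and stage_1_deck below 0.005 m and angle between the x axis of plate_3 and the x axis of stage_1_deck, either way round below 0.25 rad and angle between plate_3's own z axis and vertical below 0.06 rad) or (distance between plate_4 and stage_1_deck below 0.005 m and angle between the x axis of plate_4 and the x axis of stage_1_deck, either way round below 0.25 rad and angle between plate_4's own z axis and vertical below 0.06 rad)) and ((distance between stage_2 and base_seat below 0.005 m and angle between the x axis of stage_2 and the x axis of base_seat, either way round below 0.22 rad and angle between stage_2's own z axis and vertical below 0.07 rad) or (distance between stage_2 and stage_1_seat below 0.005 m and angle between the x axis of stage_2 and the x axis of stage_1_seat, either way round below 0.22 rad and angle between stage_2's own z axis and vertical below 0.07 rad) or (distance between stage_2 and stage_3_seat below 0.005 m and angle between the x axis of stage_2 and the x axis of stage_3_seat, either way round below 0.22 rad and angle between stage_2's own z axis and vertical below 0.07 rad)) and ((distance between plate_1 and stage_2_deck below 0.005 m and angle between the x axis of plate_1 and the x axis of stage_2_deck, either way round below 0.25 rad and angle between plate_1's own z axis and vertical below 0.06 rad) or (distance between plate_2 and stage_2_deck below 0.005 m and angle between the x axis of plate_2 and the x axis of stage_2_deck, either way round below 0.25 rad and angle between plate_2's own z axis and vertical below 0.06 rad) or (distance between plate_3 and stage_2_deck below 0.005 m and angle between the x axis of plate_3 and the x axis of stage_2_deck, either way round below 0.25 rad and angle between plate_3's own z axis and vertical below 0.06 rad) or (distance between plate_4 and stage_2_deck below 0.005 m and angle between the x axis of plate_4 and the x axis of stage_2_deck, either way round below 0.25 rad and angle between plate_4's own z axis and vertical below 0.06 rad)) and ((distance between stage_3 and base_seat below 0.005 m and angle between the x axis of stage_3 and the x axis of base_seat, either way round below 0.22 rad and angle between stage_3's own z axis and vertical below 0.07 rad) or (distance between stage_3 and stage_1_seat below 0.005 m and angle between the x axis of stage_3 and the x axis of stage_1_seat, either way round below 0.22 rad and angle between stage_3's own z axis and vertical below 0.07 rad) or (distance between stage_3 and stage_2_seat below 0.005 m and angle between the x axis of stage_3 and the x axis of stage_2_seat, either way round below 0.22 rad and angle between stage_3's own z axis and vertical below 0.07 rad)) and ((distance between plate_1 and stage_3_deck below 0.005 m and angle between the x axis of plate_1 and the x axis of stage_3_deck, either way round below 0.25 rad and angle between plate_1's own z axis and vertical below 0.06 rad) or (distance between plate_2 and stage_3_deck below 0.005 m and angle between the x axis of plate_2 and the x axis of stage_3_deck, either way round below 0.25 rad and angle between plate_2's own z axis and vertical below 0.06 rad) or (distance between plate_3 and stage_3_deck below 0.005 m and angle between the x axis of plate_3 and the x axis of stage_3_deck, either way round below 0.25 rad and angle between plate_3's own z axis and vertical below 0.06 rad) or (distance between plate_4 and stage_3_deck below 0.005 m and angle between the x axis of plate_4 and the x axis of stage_3_deck, either way round below 0.25 rad and angle between plate_4's own z axis and vertical below 0.06 rad)) and ((distance between inlet_cap and stage_1_seat below 0.005 m and angle between the x axis of inlet_cap and the x axis of stage_1_seat, either way round below 0.22 rad and angle between inlet_cap's own z axis and vertical below 0.07 rad) or (distance between inlet_cap and stage_2_seat below 0.005 m and angle between the x axis of inlet_cap and the x axis of stage_2_seat, either way round below 0.22 rad and angle between inlet_cap's own z axis and vertical below 0.07 rad) or (distance between inlet_cap and stage_3_seat below 0.005 m and angle between the x axis of inlet_cap and the x axis of stage_3_seat, either way round below 0.22 rad and angle between inlet_cap's own z axis and vertical below 0.07 rad)) and ((distance between plate_1 and stage_1_deck below 0.005 m and angle between the x axis of plate_1 and the x axis of stage_1_deck, either way round below 0.25 rad and angle between plate_1's own z axis and vertical below 0.06 rad) or (distance between plate_1 and stage_2_deck below 0.005 m and angle between the x axis of plate_1 and the x axis of stage_2_deck, either way round below 0.25 rad and angle between plate_1's own z axis and vertical below 0.06 rad) or (distance between plate_1 and stage_3_deck below 0.005 m and angle between the x axis of plate_1 and the x axis of stage_3_deck, either way round below 0.25 rad and angle between plate_1's own z axis and vertical below 0.06 rad) or (horizontal distance between plate_1 and magazine_floor below 0.012 m and angle between plate_1's own z axis and vertical below 0.06 rad and height (world z) of plate_1 below 0.05 m)) and ((distance between plate_2 and stage_1_deck below 0.005 m and angle between the x axis of plate_2 and the x axis of stage_1_deck, either way round below 0.25 rad and angle between plate_2's own z axis and vertical below 0.06 rad) or (distance between plate_2 and stage_2_deck below 0.005 m and angle between the x axis of plate_2 and the x axis of stage_2_deck, either way round below 0.25 rad and angle between plate_2's own z axis and vertical below 0.06 rad) or (distance between plate_2 and stage_3_deck below 0.005 m and angle between the x axis of plate_2 and the x axis of stage_3_deck, either way round below 0.25 rad and angle between plate_2's own z axis and vertical below 0.06 rad) or (horizontal distance between plate_2 and magazine_floor below 0.012 m and angle between plate_2's own z axis and vertical below 0.06 rad and height (world z) of plate_2 below 0.05 m)) and ((distance between plate_3 and stage_1_deck below 0.005 m and angle between the x axis of plate_3 and the x axis of stage_1_deck, either way round below 0.25 rad and angle between plate_3's own z axis and vertical below 0.06 rad) or (distance between plate_3 and stage_2_deck below 0.005 m and angle between the x axis of plate_3 and the x axis of stage_2_deck, either way round below 0.25 rad and angle between plate_3's own z axis and vertical below 0.06 rad) or (distance between plate_3 and stage_3_deck below 0.005 m and angle between the x axis of plate_3 and the x axis of stage_3_deck, either way round below 0.25 rad and angle between plate_3's own z axis and vertical below 0.06 rad) or (horizontal distance between plate_3 and magazine_floor below 0.012 m and angle between plate_3's own z axis and vertical below 0.06 rad and height (world z) of plate_3 below 0.05 m)) and ((distance between plate_4 and stage_1_deck below 0.005 m and angle between the x axis of plate_4 and the x axis of stage_1_deck, either way round below 0.25 rad and angle between plate_4's own z axis and vertical below 0.06 rad) or (distance between plate_4 and stage_2_deck below 0.005 m and angle between the x axis of plate_4 and the x axis of stage_2_deck, either way round below 0.25 rad and angle between plate_4's own z axis and vertical below 0.06 rad) or (distance between plate_4 and stage_3_deck below 0.005 m and angle between the x axis of plate_4 and the x axis of stage_3_deck, either way round below 0.25 rad and angle between plate_4's own z axis and vertical below 0.06 rad) or (horizontal distance between plate_4 and magazine_floor below 0.012 m and angle between plate_4's own z axis and vertical below 0.06 rad and height (world z) of plate_4 below 0.05 m)) and linear speed of each of stage_1, stage_2, stage_3, inlet_cap below 0.02 m/s); the robot touches nothing.
It fails at once if the objective, the dropper bottle, the petri dish or the vial is moved more than 6 cm (distance of any of objective_10x, immersion_oil, petri_dish_1, vial_1 from where it was at the start of the episode above 0.06 m).
Of stage_1, stage_2, stage_3 only 2 to 3 are there at a start; the rules pass over those that are not, and their reading is None.
At some moment in a run one of stage_1, stage_2, stage_3, inlet_cap may be knocked a few centimetres aside while the robot is not near it.
It also fails if it takes over 210 s, if anything falls off the work surface, if the arm or the gripper's body presses on something with over 40 N, if the wrist force passes 120 N, or if a joint passes its speed limit or range.

## Robot

A 7-joint arm with a two-finger parallel gripper is mounted at the origin on a cart in front of the work surface, level with it; the furniture and walls round the work are solid. World frame = base frame: x ahead of the robot, y to its left, z up, the work surface at z = 0. Lengths are in m, angles in rad, forces in N, time in s.
With the tool pointing down it reaches from about 0.35 to 0.9 m from the base axis. Payload 8.1 kg.
Tool frame: the origin (TCP) lies where the fingers leave the gripper's body, on its centre line; the fingertips stand 66 mm ahead of it and the grasp point (between the pads) lies 47 mm ahead of it (arm.tip_reach is the distance from the TCP to the fingertips, in m); z points along the fingers, y is the direction in which the jaws open and shut (so a half turn about z gives the same grasp; the last joint's range is limited). The gripper opens to 92 mm and grips with 3 to 60 N. Pads are 19 mm wide; open, the fingers measure 130 mm over their backs; the gripper's body (75 mm by 190 mm) begins 47 mm behind the grasp point.
Start: joints at [-1.229, 0.434, 0.025, 1.573, -0.012, 1.134, -0.075], TCP at [0.269, 0.564, 0.292] pointing down, gripper open.
Joint ranges: [-2.62, 2.62], [-0.44, 2.09], [-1.27, 1.32], [0.08, 2.57], [-1.32, 4.46], [0.12, 2], [-2.74, 2.74]. Speed limits (rad/s): [2.22, 2.22, 3.01, 3.01, 3.14, 3.14, 3.14].

## Interface

Orientations are given as a rotation vector (axis times angle).
In Python, from cell import arm gives the robot as it stands.
- The arm moves only by the tool carry_out, never from a script. Its argument "plan" is a list of rows, each a list of 5 numbers: the shift along the world's x, y, z in cm, then the turn about the world's z in rad, then the finger opening in cm, from 0 to 9.18. In form: [[tx, ty, tz, spin, fingers], ...]. A call has 1 to 20 rows; each row is the pose to reach, as a shift and turn from the pose measured when the call began; what a row does not reach only later rows make up. A row lasts 1/10 s, in which the tool goes at most 50 mm and 8.59 degrees, less where a joint would pass 70% of its speed; a pose out of reach is approached as far as the arm can. A call with a gripper value outside its range is refused whole. The fingers move at their own pace and stop on an object; "squeeze" is the grip in N (left out, the last holds). Time passes only in rows, so rows that repeat a pose let the fingers close. It gives the time, the measured TCP pose, the force and the opening at its end, in the units of the state.
- arm.observe(): the state, without advancing time (a new reading comes with each control period).
- arm.get_image(name): name is "scene" or "top" or "wrist"; returns (picture, depth): 400x640x3 uint8, red, green, blue; 400x640 float32, m along the optical axis (not along the pixel's ray), 0 where there is no reading.
- arm.get_calibration(name): a dict with "intrinsics" (3x3 intrinsics, pixels), "D" ([k1, k2, p1, p2, k3] as OpenCV has them; the pictures are not rectified), "rvec" (rotation vector, rad) and "tvec" (3), from world to camera coordinates, as OpenCV has them; the wrist camera has in their place "tool_from_camera" (4x4, takes a point from camera to tool coordinates, whose origin is the TCP and whose axes are the flange's). Camera axes: x right, y down, z forward; pixel columns grow to the right and rows downward; lengths in m; the calibration is good to about 2 mm. A picture is of the moment at which its call begins: read the wrist's pose just before it. get_calibration takes no time and is no camera call.
- arm.sign_off(): hands the job in, once; it reports no verdict.
The state is a dict: "clock": time; "joints": joint angles; "dq": joint speeds; "joint_efforts": joint torques, N m; "position": TCP position; "ee_rot": TCP orientation; "force": force on the tool from outside, world axes, zero at the start; "ft_torque": the same for the moment, N m; "width": opening from 0.0 (shut) to 1.0 (fully open).
Only numpy, scipy, OpenCV 4.12 (cv2) and the standard library are available. Lean on these libraries where they do the work, as an engineer would, in place of code of your own. Each camera call takes 0.05 s, during which the arm holds its last target. There are 200 camera calls.

## Working session

There is one attempt and no reset: what is moved stays moved. The work goes in short steps, Python scripts to look and compute and a tool call to move; the robot and the scene stay as the last step left them, time stands still between calls to the robot, and variables do not carry over. Pictures are saved under pics/ and viewed, about 12 in all and at most 16, crops included, and the job is handed in when it is done.

Besides the shell and the picture viewer there is one more tool, called after "Call:" as name(argument=value, ...), one argument or row to a line, values as JSON. carry_out: Moves the arm, as the interface text tells. Its arguments: {"type":"object","properties":{"plan":{"type":"array"},"squeeze":{"type":"number"}},"required":["plan"]}

```bash
mkdir -p pics; ls
cat > h.py <<'E'
import numpy as np, cv2, sys
from cell import arm
def shot(n):
    s=arm.observe(); im,d=arm.get_image(n); c=arm.get_calibration(n)
    K=np.array(c["intrinsics"]);D=np.array(c["D"],float)
    if n=="wrist":
        T=np.eye(4);T[:3,:3]=cv2.Rodrigues(np.array(s["ee_rot"],float))[0];T[:3,3]=s["position"]
        M=T@np.array(c["tool_from_camera"])
    else:
        R=cv2.Rodrigues(np.array(c["rvec"],float))[0];t=np.array(c["tvec"],float).ravel()
        M=np.eye(4);M[:3,:3]=R.T;M[:3,3]=-R.T@t
    return im,d,K,D,M
def rays(uv,K,D,M):
    p=cv2.undistortPoints(np.array(uv,float).reshape(-1,1,2),K,D).reshape(-1,2)
    return np.c_[p,np.ones(len(p))]
def onplane(uv,z,K,D,M):
    r=rays(uv,K,D,M)@M[:3,:3].T
    return M[:3,3]+r*((z-M[2,3])/r[:,2])[:,None]
def cloud(d,K,D,M):
    v,u=np.mgrid[0:400,0:640]
    r=rays(np.stack([u,v],-1),K,D,M)*d.reshape(-1,1)
    return (r@M[:3,:3].T+M[:3,3]).reshape(400,640,3)
def save(n,im): cv2.imwrite("pics/%s.png"%n,im[:,:,::-1])
E
python3 - <<'E'
from h import *
print(arm.observe())
a=shot("scene");b=shot("top")
save("scene",a[0]);save("top",b[0])
np.savez("t0.npz",im=b[0],d=b[1],K=b[2],D=b[3],M=b[4]);np.savez("s0.npz",im=a[0],d=a[1],K=a[2],D=a[3],M=a[4])
print(a[4],b[4],b[2],b[3])
E
```

```text
pics
{'clock': 0.0, 'joints': array([-1.22858675,  0.43520993,  0.02496133,  1.57408355, -0.0116098 ,
        1.13398546, -0.0751135 ]), 'dq': array([ 0.0026186 ,  0.00036795,  0.00093201,  0.00107016, -0.00107002,
       -0.00092398, -0.0008762 ]), 'joint_efforts': array([-1.94479935e-05, -6.67868185e+01,  9.84841548e-01, -3.14463580e+01,
       -6.05696090e-02,  4.30473906e-02,  1.65662068e-04]), 'position': array([0.26879096, 0.56380521, 0.29145809]), 'ee_rot': array([-6.93029195e-01, -3.06397689e+00,  2.39705692e-03]), 'force': array([-0.53792183, -0.52378867,  0.62265602]), 'ft_torque': array([-0.02791612,  0.00546882, -0.02446257]), 'width': 0.9979723976226579}
[[-0.97330521  0.15517526 -0.16910825  0.79158454]
 [ 0.2292597   0.62260534 -0.74819956  0.95509586]
 [-0.01081437 -0.76699624 -0.64156046  0.79760496]
 [ 0.          0.          0.          1.        ]] [[ 0.00805444 -0.98827618  0.15246418  0.46609602]
 [-0.99979261 -0.01081081 -0.01725851  0.0925924 ]
 [ 0.01870444 -0.15229355 -0.9881583   1.00749763]
 [ 0.          0.          0.          1.        ]] [[373.16310868   0.         320.29123129]
 [  0.         373.16310868 204.81297431]
 [  0.           0.           1.        ]] [-0.05556177  0.          0.          0.          0.        ]
```

View pics/top.png

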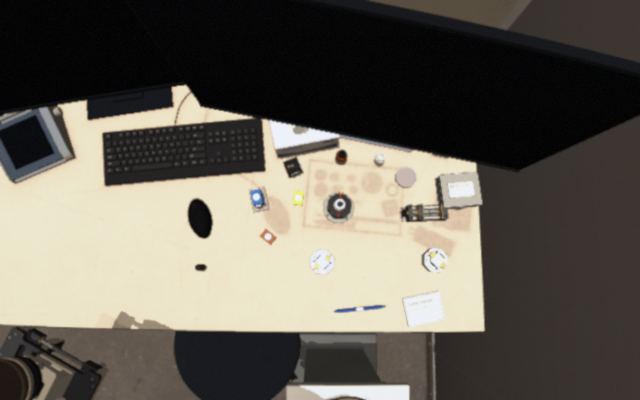

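View pics/scene.png

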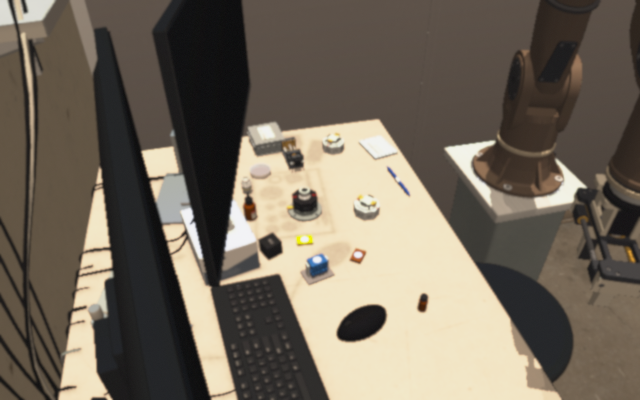

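The top view shows the capped foot at (340,207), stages at (322,262) and (435,260), the magazine with blue plates at (258,198), yellow and brown look-alikes at (298,198) and (268,237), the bottle at (341,157), the objective at (379,158), the dish at (405,177) and the vial at (200,267). The monitor overhangs the far side. Next I take measurements and an enlarged crop.

Run:
```python
from h import *
t=np.load("t0.npz");C=cloud(t["d"],t["K"],t["D"],t["M"])
for n,(u,v) in dict(foot=(340,207),s1=(322,262),s2=(435,260),mag=(258,198),yel=(298,198),brn=(268,237),bottle=(341,157),obj=(379,158),dish=(405,177),stand=(430,212),vial=(200,267),box=(458,190),black=(292,167),prn=(300,140),kb=(185,150)).items():
    p=C[v-1:v+2,u-1:u+2].reshape(-1,3); print(n,np.median(p,0).round(3))
im=t["im"][145:285,240:470]; im=cv2.resize(im,(800,487),interpolation=cv2.INTER_CUBIC); save("crop0",im)
# monitor extents
m=C[:150,:,2]; q=C[:150][(m>0.15)&(m<0.9)]
print("monitor",q.min(0),np.percentile(q,[1,5,50,99],axis=0).round(2))
# monitor lower x boundary by y
for y in np.arange(-.3,.5,.1):
    w=q[abs(q[:,1]-y)<.02]; 
    if len(w): i=w[:,0].argmin(); print(round(y,1),w[i].round(3), w[:,2].min().round(3))
```

```text
foot [0.606 0.026 0.066]
s1 [0.467 0.07  0.039]
s2 [ 0.474 -0.224  0.038]
mag [0.631 0.238 0.046]
yel [0.638 0.136 0.009]
brn [0.532 0.214 0.009]
bottle [0.742 0.022 0.051]
obj [ 0.743 -0.08   0.043]
dish [ 0.699 -0.156  0.015]
stand [ 0.601 -0.22   0.027]
vial [0.451 0.382 0.04 ]
box [ 0.659 -0.292  0.043]
black [0.717 0.152 0.037]
prn [0.777 0.13  0.084]
kb [0.767 0.449 0.017]
monitor [ 0.64281376 -0.42323542  0.15012637] [[ 0.68 -0.42  0.16]
 [ 0.7  -0.42  0.2 ]
 [ 0.78  0.02  0.44]
 [ 1.03  0.76  0.6 ]]
-0.3 [ 0.698 -0.32   0.345] 0.253
-0.2 [ 0.717 -0.22   0.482] 0.185
-0.1 [ 0.737 -0.119  0.235] 0.151
0.0 [ 0.757 -0.02   0.476] 0.153
0.1 [0.777 0.081 0.224] 0.151
0.2 [0.796 0.18  0.157] 0.154
0.3 [0.816 0.28  0.554] 0.153
0.4 [0.889 0.419 0.312] 0.152
```

View pics/crop0.png

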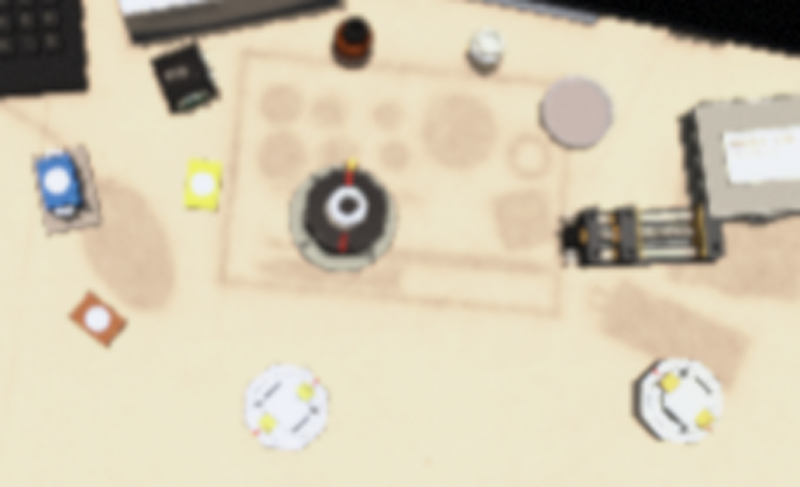

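Call:
carry_out(
  plan=[
    [5, -5, 0, 0, 9.1],
    [8, -9, 0, 0, 9.1],
    [10, -14, 0, 0, 9.1],
    [12, -18, 0, 0, 9.1],
    [14, -23, 0, 0, 9.1],
    [16, -28, 0, 0, 9.1],
    [18, -33, 0, 0, 9.1],
    [20, -38, 0, 0, 9.1],
    [22, -43, 0, 0, 9.1],
    [24, -48, 0, 0, 9.1],
    [26, -53, 0, 0, 9.1],
    [26, -53, 0, 0, 9.1],
    [26, -53, 0, 0, 9.1],
  ],
)

```text
clock: 1.4
position: [0.5302, 0.0265, 0.2916]
ee_rot: [0.708, 3.059, -0.007]
force: [-0.6, 0.8, 0.2]
width: 0.988
```

Run:
```python
from h import *
s=arm.observe();print(s["clock"],s["joints"].round(2),s["position"],s["ee_rot"])
print(arm.get_calibration("wrist"))
w=shot("wrist");save("w1",w[0]);np.savez("w1.npz",im=w[0],d=w[1],K=w[2],D=w[3],M=w[4]);print(w[4].round(3))
```

```text
1.4 [-0.36  0.28  0.27  1.82 -0.08  1.05  1.05] [0.53017309 0.02646287 0.2915543 ] [ 0.70757334  3.05935215 -0.00701766]
{'intrinsics': array([[341.82791315,   0.        , 323.9944552 ],
       [  0.        , 341.82791315, 200.59171488],
       [  0.        ,   0.        ,   1.        ]]), 'D': array([-0.02269003,  0.        ,  0.        ,  0.        ,  0.        ]), 'tool_from_camera': array([[-3.26566906e-04, -9.69677669e-01, -2.44387218e-01,
         6.53840857e-02],
       [ 9.99999022e-01, -6.49092604e-04,  1.23919745e-03,
        -7.07933690e-06],
       [-1.36025203e-03, -2.44386574e-01,  9.69676932e-01,
        -9.16687544e-02],
       [ 0.00000000e+00,  0.00000000e+00,  0.00000000e+00,
         1.00000000e+00]])}
[[ 0.439  0.871  0.221  0.471]
 [ 0.898 -0.425 -0.111  0.056]
 [-0.003  0.247 -0.969  0.383]
 [ 0.     0.     0.     1.   ]]
```

View pics/w1.png

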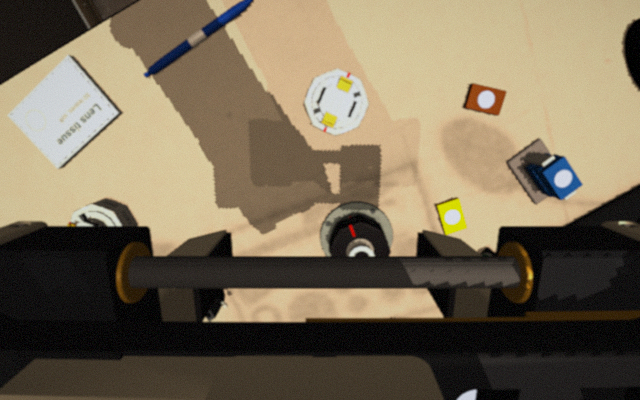

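The wrist view shows the stage at (336,100), the foot and cap at (356,235) partly hidden by the gripper, the yellow plate at (452,216), the brown one at (485,98) and the magazine at (550,175). I shift forward so the foot is seen clear.

Call:
carry_out(
  plan=[
    [4, -2, 0, 0, 9.1],
    [7, -3, 0, 0, 9.1],
    [7, -3, 0, 0, 9.1],
    [7, -3, 0, 0, 9.1],
  ],
)

```text
clock: 1.85
position: [0.599, 0.0015, 0.2905]
ee_rot: [-0.701, -3.061, 0.004]
force: [0.1, 0.9, -0.4]
width: 0.99
```

```bash
cat >> h.py <<'E'
def red(im):
    h=cv2.cvtColor(im,cv2.COLOR_RGB2HSV).astype(int); return (((h[...,0]<8)|(h[...,0]>172))&(h[...,1]>150)&(h[...,2]>110)).astype(np.uint8)
def col(im,lo,hi,s=120,v=60):
    h=cv2.cvtColor(im,cv2.COLOR_RGB2HSV).astype(int); return ((h[...,0]>=lo)&(h[...,0]<=hi)&(h[...,1]>s)&(h[...,2]>v)).astype(np.uint8)
def blobs(m,amin=4):
    n,l,st,c=cv2.connectedComponentsWithStats(m); return [(c[i].round(1),st[i,4],l==i) for i in range(1,n) if st[i,4]>=amin]
E
python3 - <<'E'
from h import *
w=shot("wrist");im,d,K,D,M=w;save("w2",im);np.savez("w2.npz",im=w[0],d=w[1],K=w[2],D=w[3],M=w[4])
C=cloud(d,K,D,M)
for nm,m in (("red",red(im)),("yel",col(im,20,34)),("blue",col(im,100,125))):
    for c,a,_ in blobs(m,6):
        u,v=c.astype(int); print(nm,c,a,C[v,u].round(3))
E
```

```text
red [316.5  55.2] 8 [0.486 0.047 0.028]
red [361.3 205.8] 18 [0.636 0.025 0.048]
yel [337.4   3.6] 110 [0.456 0.084 0.039]
yel [321.2  40.7] 172 [0.478 0.057 0.04 ]
yel [450.  153.9] 644 [0.637 0.137 0.007]
yel [ 50.5 161.8] 150 [ 0.458 -0.242  0.039]
yel [ 85.7 175.1] 126 [ 0.486 -0.217  0.04 ]
yel [361.4 215.1] 23 [0.656 0.02  0.017]
yel [172.5 236.5] 6 [ 0.584 -0.182  0.021]
yel [154.9 251.5] 21 [ 0.593 -0.22   0.007]
yel [530.3 278.5] 69 [0.594 0.057 0.31 ]
yel [307. 309.] 7 [ 0.733 -0.086  0.021]
yel [317.6 307.9] 18 [ 0.737 -0.075  0.017]
blue [565.2 105.1] 724 [0.632 0.242 0.046]
blue [543.5  96.5] 6 [0.616 0.229 0.039]
blue [542.4 110.6] 44 [0.63  0.229 0.03 ]
```

View pics/w2.png

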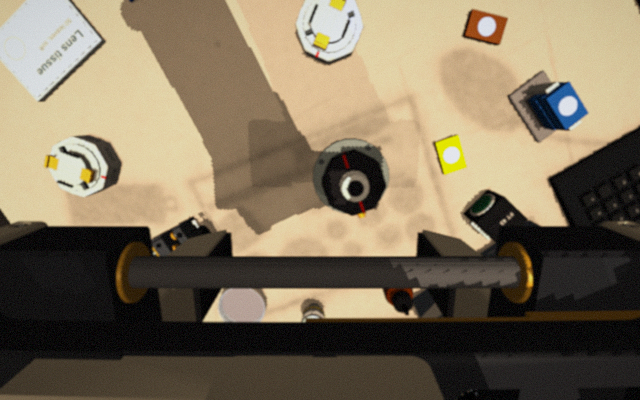

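The view shows the cap's nozzle at (353,186) with its red line from (345,160) to (361,206), stage A at (328,25), stage B at (80,165), and the magazine's top plate at (565,105). The heights match the sizes given. I now fit the cap and the magazine.

```bash
cat >> h.py <<'E'
def octa(C,c,z,dz=.003,r=.036,near=None):
    P=C.reshape(-1,3); q=P[(abs(P[:,2]-z)<dz)&(np.hypot(*(P[:,:2]-c).T)<r)][:,:2]
    # support widths at each angle; centre from flats; flats direction by smallest mean width (61mm)
    best=None
    for a in np.radians(np.arange(0,45,.5)):
        A=a+np.arange(4)*np.pi/4; N=np.c_[np.cos(A),np.sin(A)]; s=q@N.T
        hi,lo=np.percentile(s,99,axis=0),np.percentile(s,1,axis=0); w=(hi-lo)
        ctr=np.linalg.lstsq(N,(hi+lo)/2,rcond=None)[0]
        if best is None or w.mean()<best[0]: best=(w.mean(),np.degrees(a),ctr,w)
    return best[0].round(4),best[1],best[2].round(4),best[3].round(4),len(q)
E
python3 - <<'E'
from h import *
for f in ("w2","t0"):
    t=np.load(f+".npz");im,d,K,D,M=[t[k] for k in("im","d","K","D","M")];C=cloud(d,K,D,M)
    print(f)
    for n,c,z in(("cap",(.606,.026),.048),("A",(.467,.070),.028),("B",(.472,-.228),.028)): print(n,octa(C,np.array(c),z))
    P=C.reshape(-1,3);q=P[(abs(P[:,2]-.066)<.003)&(np.hypot(*(P[:,:2]-[.606,.026]).T)<.03)];print("nozzle",q.mean(0),len(q))
    h=cv2.cvtColor(im,cv2.COLOR_RGB2HSV).astype(int);m=((h[...,0]<10)|(h[...,0]>170))&(h[...,1]>120)&(h[...,2]>60)&(abs(C[...,2]-.048)<.004)&(np.hypot(C[...,0]-.606,C[...,1]-.026)<.035)
    q=C[m][:,:2];
    if len(q)>5:
        vx=cv2.fitLine(q.astype(np.float32),cv2.DIST_L2,0,.01,.01).ravel();print("red",len(q),q.mean(0),np.degrees(np.arctan2(vx[1],vx[0])))
    m=col(im,100,125)&(abs(C[...,2]-.046)<.004)&(np.hypot(C[...,0]-.631,C[...,1]-.238)<.04);
    k=cv2.morphologyEx(m.astype(np.uint8),cv2.MORPH_CLOSE,np.ones((9,9)))>0
    q=C[k&(abs(C[...,2]-.046)<.004)][:,:2]; print("plate",len(q),[np.round(x,4) for x in cv2.minAreaRect((q*1000).astype(np.float32))])
E
```

```text
w2
cap (np.float64(0.0582), np.float64(1.5000000000000002), array([0.6122, 0.0266]), array([0.0569, 0.0586, 0.059 , 0.0584]), 2338)
A (np.float64(0.0578), np.float64(36.0), array([0.4684, 0.0698]), array([0.0592, 0.0591, 0.0576, 0.0552]), 1733)
B (np.float64(0.0595), np.float64(1.5000000000000002), array([ 0.4737, -0.2281]), array([0.0594, 0.0588, 0.0601, 0.0597]), 1409)
nozzle [0.613118   0.02647726 0.06540223] 576
red 80 [0.60881883 0.02730539] -5.5555763
plate 741 [array([633.0851, 243.6601]), array([38.1495, 26.1888]), np.float64(13.2803)]
t0
cap (np.float64(0.0562), np.float64(37.5), array([0.6135, 0.0261]), array([0.0544, 0.0592, 0.0569, 0.0542]), 295)
A (np.float64(0.0592), np.float64(0.5), array([0.4684, 0.0697]), array([0.0593, 0.0604, 0.0573, 0.0598]), 236)
B (np.float64(0.0604), np.float64(0.0), array([ 0.4745, -0.2289]), array([0.0601, 0.0609, 0.0616, 0.059 ]), 230)
nozzle [0.61571541 0.02630681 0.06568466] 77
red 17 [0.60951702 0.02705289] -5.3000994
plate 115 [array([633.7473, 242.5455]), array([34.7279, 24.118 ]), np.float64(13.9358)]
```

Call:
carry_out(
  plan=[
    [1.4, 2.5, 0, -0.15, 9.1],
    [1.4, 2.5, 0, -0.3, 9.1],
    [1.4, 2.5, 0, -0.43, 9.1],
    [1.4, 2.5, -4, -0.43, 9.1],
    [1.4, 2.5, -8, -0.43, 9.1],
    [1.4, 2.5, -12, -0.43, 9.1],
    [1.4, 2.5, -15, -0.43, 9.1],
    [1.4, 2.5, -18, -0.43, 9.1],
    [1.4, 2.5, -19.5, -0.43, 9.1],
    [1.4, 2.5, -20, -0.43, 9.1],
    [1.4, 2.5, -20, -0.43, 9.1],
  ],
)

```text
clock: 3.0
position: [0.6123, 0.0272, 0.091]
ee_rot: [-1.336, -2.84, 0.003]
force: [-0.0, -0.4, -0.5]
width: 0.991
```

Call:
carry_out(
  plan=[
    [0, 0, 0, 0, 5],
    [0, 0, 0, 0, 5],
    [0, 0, 0, 0, 5],
    [0, 0, 0, 0, 5],
    [0, 0, 0, 0, 5],
    [0, 0, 0, 0, 5],
  ],
  squeeze=25,
)

```text
clock: 3.6
position: [0.6126, 0.0273, 0.0915]
ee_rot: [-1.336, -2.841, 0.002]
force: [-1.9, -0.8, 5.7]
width: 0.66
```

Call:
carry_out(
  plan=[
    [0, 0, 0, 0.1, 5],
    [0, 0, 0, 0.2, 5],
    [0, 0, 0, 0.3, 5],
    [0, 0, 0, 0.4, 5],
    [0, 0, 0, 0.5, 5],
    [0, 0, 0, 0.6, 5],
    [0, 0, 0, 0.7, 5],
    [0, 0, 0, 0.8, 5],
    [0, 0, 0, 0.9, 5],
    [0, 0, 0, 1.0, 5],
    [0, 0, 0, 1.1, 5],
    [0, 0, 0, 1.2, 5],
    [0, 0, 0, 1.25, 5],
    [0, 0, 0, 1.25, 5],
    [0, 0, 0, 1.25, 5],
  ],
)

```text
clock: 5.1
position: [0.6127, 0.027, 0.0916]
ee_rot: [0.576, -3.088, 0.004]
force: [0.2, -0.5, 1.2]
width: 0.664
```

Call:
carry_out(
  plan=[
    [0, 0, 0.5, 0, 5],
    [0, 0, 1, 0, 5],
    [0, 0, 1.5, 0, 5],
    [0, 0, 2.5, 0, 5],
    [0, 0, 4, 0, 5],
    [0, 0, 6, 0, 5],
    [0, 0, 8, 0, 5],
    [0, 0, 8, 0, 5],
  ],
)

```text
clock: 5.9
position: [0.6145, 0.0272, 0.1755]
ee_rot: [-0.575, 3.083, -0.004]
force: [0.3, 0.9, -0.2]
width: 0.666
```

Run:
```python
from h import *
s=arm.observe();print(s["clock"],s["joints"].round(2),s["position"].round(4),s["force"].round(1),s["width"])
a=shot("scene");b=shot("top");save("s3",np.hstack([cv2.resize(a[0][100:260,200:420],(440,320)),cv2.resize(b[0][180:290,280:460],(360,320))]))
C=cloud(*b[1:]); 
for n,c in (("A",(.468,.07)),("B",(.474,-.228))): print(n,octa(C,np.array(c),.028))
```

```text
5.9 [-0.1   0.53 -0.05  1.73  0.04  0.88  1.77] [0.6145 0.0272 0.1755] [ 0.3  0.9 -0.2] 0.6663605261197479
A (np.float64(0.0592), np.float64(0.5), array([0.4684, 0.0699]), array([0.0593, 0.0598, 0.0573, 0.0604]), 234)
B (np.float64(0.0274), np.float64(27.5), array([ 0.4863, -0.2496]), array([0.0388, 0.0298, 0.0137, 0.0271]), 45)
```

View pics/s3.png

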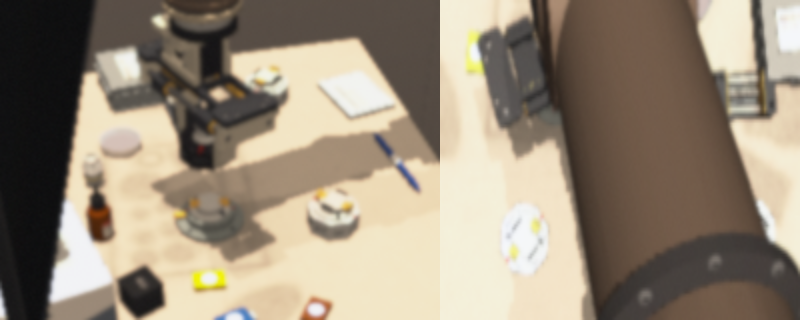

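The cap is lifted and the foot's spigot is bare. I set the cap down at about (0.50,-0.085).

Call:
carry_out(
  plan=[
    [-2.8, -2.8, 0, 0, 5],
    [-5.6, -5.6, 0, 0, 5],
    [-8.5, -8.5, 0, 0, 5],
    [-11.5, -11.2, 0, 0, 5],
    [-11.5, -11.2, -3, 0, 5],
    [-11.5, -11.2, -6, 0, 5],
    [-11.5, -11.2, -8, 0, 5],
    [-11.5, -11.2, -9.5, 0, 5],
    [-11.5, -11.2, -10, 0, 5],
    [-11.5, -11.2, -10.2, 0, 5],
    [-11.5, -11.2, -10.3, 0, 5],
    [-11.5, -11.2, -10.3, 0, 5],
    [-11.5, -11.2, -10.3, 0, 5],
  ],
)

```text
clock: 7.3
position: [0.4964, -0.0847, 0.0704]
ee_rot: [0.576, -3.087, 0.003]
force: [-9.4, 2.5, 22.1]
width: 0.666
```

Call:
carry_out(
  plan=[
    [0, 0, 0, 0, 6.4],
    [0, 0, 0, 0, 8],
    [0, 0, 0, 0, 9.1],
    [0, 0, 0, 0, 9.1],
    [0, 0, 3, 0, 9.1],
    [0, 0, 7, 0, 9.1],
    [2, 4, 11, -0.1, 9.1],
    [4, 8, 15, -0.2, 9.1],
    [6, 12, 19, -0.3, 9.1],
    [8, 16, 22, -0.4, 9.1],
    [8.5, 17.5, 22, -0.47, 9.1],
    [8.5, 17.5, 22, -0.47, 9.1],
    [8.5, 17.5, 22, -0.47, 9.1],
  ],
)

```text
clock: 8.6
position: [0.5815, 0.0915, 0.2903]
ee_rot: [-0.154, -3.136, 0.002]
force: [-0.1, -0.4, -0.4]
width: 0.988
```

```bash
cat >> h.py <<'E'
def lugs(im,C,c,z,rmax=.03):
    m=col(im,18,36,100,90)&(abs(C[...,2]-z)<.005)&(np.hypot(C[...,0]-c[0],C[...,1]-c[1])<rmax)
    B=sorted(blobs(m.astype(np.uint8),15),key=lambda b:-b[1])[:2]
    if len(B)<2: return None
    p=[C[b[2]].mean(0) for b in B]; v=p[1]-p[0]
    return ((p[0]+p[1])/2).round(4),(np.hypot(*v[:2])*1e3).round(1),(np.degrees(np.arctan2(v[1],v[0]))%180).round(1),[b[1] for b in B]
def noz(C,c,z,r=.03):
    P=C.reshape(-1,3);q=P[(abs(P[:,2]-z)<.003)&(np.hypot(*(P[:,:2]-c).T)<r)];return q.mean(0).round(4),len(q)
E
python3 - <<'E'
from h import *
w=shot("wrist");im=w[0];C=cloud(*w[1:]);save("w4",im)
print(lugs(im,C,(.613,.0265),.032),lugs(im,C,(.4684,.07),.040))
print("A",octa(C,np.array((.468,.07)),.028),"foot",octa(C,np.array((.613,.0265)),.020),"disc",octa(C,np.array((.613,.0265)),.008,r=.05))
print("cap",octa(C,np.array((.497,-.085)),.028),noz(C,(.497,-.085),.046))
E
```

```text
(array([0.6141, 0.0268, 0.0312]), np.float64(34.9), np.float64(171.2), [np.int32(113), np.int32(40)]) (array([0.4665, 0.0707, 0.0399]), np.float64(36.4), np.float64(130.3), [np.int32(174), np.int32(110)])
A (np.float64(0.0594), np.float64(43.5), array([0.4663, 0.0708]), array([0.0595, 0.0596, 0.0594, 0.0592]), 1895) foot (np.float64(0.0586), np.float64(10.0), array([0.6132, 0.0274]), array([0.0589, 0.0588, 0.0578, 0.0591]), 1261) disc (np.float64(0.0813), np.float64(27.0), array([0.6129, 0.0273]), array([0.0819, 0.081 , 0.0812, 0.0813]), 1758)
cap (np.float64(0.059), np.float64(20.5), array([ 0.4971, -0.0836]), array([0.0587, 0.0588, 0.0594, 0.0592]), 2317) (array([ 0.4973, -0.084 ,  0.0451]), 584)
```

View pics/w4.png

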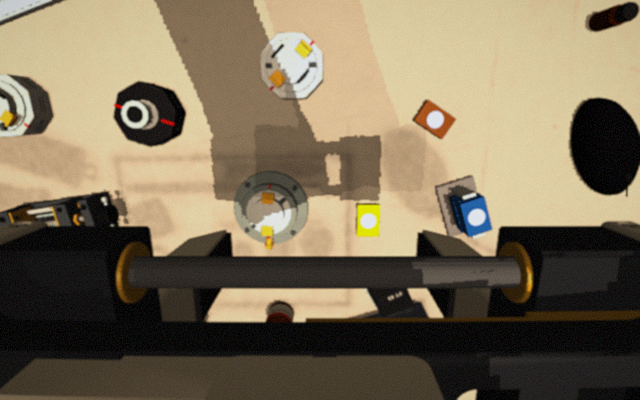

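The view shows the cap upright and aside at (140,113), stage A at (292,65), the bare foot at (268,208) with its lugs along the image's vertical, and the plates at (470,212). I grip stage A.

Call:
carry_out(
  plan=[
    [-4, -1, 0, 0, 9.1],
    [-8, -1.6, 0, 0, 9.1],
    [-11.5, -2.1, -2, 0, 9.1],
    [-11.5, -2.1, -6, 0, 9.1],
    [-11.5, -2.1, -10, 0, 9.1],
    [-11.5, -2.1, -14, 0, 9.1],
    [-11.5, -2.1, -18, 0, 9.1],
    [-11.5, -2.1, -20.5, 0, 9.1],
    [-11.5, -2.1, -22, 0, 9.1],
    [-11.5, -2.1, -22, 0, 9.1],
    [-11.5, -2.1, -22, 0, 9.1],
    [-11.5, -2.1, -22, 0, 5],
    [-11.5, -2.1, -22, 0, 5],
    [-11.5, -2.1, -22, 0, 5],
    [-11.5, -2.1, -22, 0, 5],
    [-11.5, -2.1, -22, 0, 5],
  ],
)

```text
clock: 10.25
position: [0.4662, 0.069, 0.0701]
ee_rot: [-0.157, -3.135, 0.003]
force: [-0.4, 0.4, 4.7]
width: 0.665
```

Call:
carry_out(
  plan=[
    [0, 0, 2, 0, 5],
    [0, 0, 5, 0, 5],
    [0, 0, 8, 0, 5],
    [3, -1, 8, -0.1, 5],
    [6, -2, 8, -0.2, 5],
    [9, -3, 8, -0.3, 5],
    [12, -3.7, 8, -0.4, 5],
    [14.7, -4.2, 8, -0.5, 5],
    [14.7, -4.2, 8, -0.6, 5],
    [14.7, -4.2, 8, -0.7, 5],
    [14.7, -4.2, 8, -0.8, 5],
    [14.7, -4.2, 8, -0.9, 5],
    [14.7, -4.2, 8, -1.0, 5],
    [14.7, -4.2, 8, -1.1, 5],
    [14.7, -4.2, 8, -1.15, 5],
    [14.7, -4.2, 8, -1.15, 5],
    [14.7, -4.2, 6, -1.15, 5],
    [14.7, -4.2, 5, -1.15, 5],
    [14.7, -4.2, 5, -1.15, 5],
    [14.7, -4.2, 5, -1.15, 5],
  ],
)

```text
clock: 12.25
position: [0.6131, 0.0269, 0.12]
ee_rot: [-1.835, -2.545, 0.001]
force: [0.5, 0.3, -0.5]
width: 0.664
```

Call:
carry_out(
  plan=[
    [0, 0, -0.5, 0, 5],
    [0, 0, -1, 0, 5],
    [0, 0, -1.5, 0, 5],
    [0, 0, -2, 0, 5],
    [0, 0, -2.4, 0, 5],
    [0, 0, -2.7, 0, 5],
    [0, 0, -2.9, 0, 5],
    [0, 0, -3, 0, 5],
    [0, 0, -3, 0, 5],
  ],
)

```text
clock: 13.15
position: [0.6132, 0.0269, 0.0902]
ee_rot: [-1.835, -2.545, 0.001]
force: [-0.1, 0.0, -1.5]
width: 0.667
```

Call:
carry_out(
  plan=[
    [0, 0, -0.1, -0.1, 5],
    [0, 0, -0.1, -0.2, 5],
    [0, 0, -0.1, -0.3, 5],
    [0, 0, -0.1, -0.4, 5],
    [0, 0, -0.1, -0.5, 5],
    [0, 0, -0.1, -0.6, 5],
    [0, 0, -0.1, -0.7, 5],
    [0, 0, -0.1, -0.8, 5],
    [0, 0, -0.1, -0.9, 5],
    [0, 0, -0.1, -1.0, 5],
    [0, 0, -0.1, -1.1, 5],
    [0, 0, -0.1, -1.2, 5],
    [0, 0, -0.1, -1.24, 5],
    [0, 0, -0.1, -1.24, 5],
    [0, 0, -0.1, -1.24, 5],
  ],
)

```text
clock: 14.65
position: [0.6142, 0.0269, 0.0902]
ee_rot: [-2.973, -1.005, -0.006]
force: [0.9, 0.4, 4.4]
width: 0.662
```

Run:
```python
from h import *
s=arm.observe();print(s["joints"].round(2),s["force"].round(1),s["ft_torque"].round(2))
```

```text
[-0.55  0.72  0.64  1.83 -0.6   0.79 -0.51] [0.9 0.4 4.4] [-0.12  0.11 -0.09]
```

Call:
carry_out(
  plan=[
    [0, 0, 0, 0, 6.4],
    [0, 0, 0, 0, 8],
    [0, 0, 0, 0, 9.1],
    [0, 0, 0, 0, 9.1],
    [0, 0, 3, 0, 9.1],
    [0, 0, 7, 0, 9.1],
    [0, 0, 11, 0.1, 9.1],
    [0, 2, 15, 0.25, 9.1],
    [0, 4, 18, 0.4, 9.1],
    [0, 6, 20, 0.55, 9.1],
    [1, 8, 20, 0.7, 9.1],
    [2, 10.3, 20, 0.85, 9.1],
    [2.6, 10.3, 20, 1, 9.1],
    [2.6, 10.3, 20, 1.15, 9.1],
    [2.6, 10.3, 20, 1.3, 9.1],
    [2.6, 10.3, 20, 1.45, 9.1],
    [2.6, 10.3, 20, 1.6, 9.1],
    [2.6, 10.3, 20, 1.75, 9.1],
    [2.6, 10.3, 20, 1.9, 9.1],
    [2.6, 10.3, 20, 2.05, 9.1],
  ],
)

```text
clock: 16.65
position: [0.6401, 0.1297, 0.2899]
ee_rot: [-0.675, -3.063, 0.001]
force: [0.4, -0.2, 0.2]
width: 0.989
```

Call:
carry_out(
  plan=[
    [0, 0, 0, 0.1, 9.1],
    [0, 0, 0, 0.25, 9.1],
    [0, 0, 0, 0.4, 9.1],
    [0, 0, 0, 0.55, 9.1],
    [0, 0, 0, 0.67, 9.1],
    [0, 0, 0, 0.67, 9.1],
    [0, 0, 0, 0.67, 9.1],
  ],
)

```text
clock: 17.35
position: [0.64, 0.1295, 0.2898]
ee_rot: [0.364, -3.116, 0.004]
force: [0.7, 0.0, -1.1]
width: 0.992
```

```bash
cat >> h.py <<'E'
def jaw():
    s=arm.observe();R=cv2.Rodrigues(np.array(s["ee_rot"],float))[0];return s["clock"],s["position"].round(4),np.degrees(np.arctan2(R[1,1],R[0,1])).round(1),s["joints"][6].round(2)
def plate(im,C,c,z,r=.035):
    g=(abs(C[...,2]-z)<.003)&(np.hypot(C[...,0]-c[0],C[...,1]-c[1])<r)
    m=(col(im,100,125)>0)&g
    k=cv2.morphologyEx(m.astype(np.uint8),cv2.MORPH_CLOSE,np.ones((9,9)))>0
    q=C[k&g];
    if len(q)<60: return None
    (cx,cy),(w,h),a=cv2.minAreaRect((q[:,:2]*1000).astype(np.float32))
    if w<h: w,h,a=h,w,a+90
    return [round(x,1) for x in (cx,cy,w,h,a%180)],len(q),q[:,2].mean().round(4)
E
python3 - <<'E'
from h import *
print(jaw())
w=shot("wrist");im=w[0];C=cloud(*w[1:]);save("w5",im)
print("stage",lugs(im,C,(.613,.027),.060),octa(C,np.array((.613,.0265)),.048))
print("plate",plate(im,C,(.633,.243),.046)); print("A",lugs(im,C,(.474,-.228),.04))
P=C.reshape(-1,3);q=P[(np.hypot(*(P[:,:2]-[.633,.243]).T)<.05)&(P[:,2]>.005)]
print(np.histogram(q[:,2],bins=np.arange(.005,.06,.004)))
for z in (.042,.014):
    p=q[abs(q[:,2]-z)<.002];print(z,len(p),p.mean(0),cv2.minAreaRect((p[:,:2]*1000).astype(np.float32)))
E
```

```text
(17.35, array([0.64  , 0.1295, 0.2898]), np.float64(103.3), np.float64(1.57))
stage (array([0.6141, 0.028 , 0.0596]), np.float64(36.2), np.float64(173.7), [np.int32(92), np.int32(81)]) (np.float64(0.0598), np.float64(38.0), array([0.614 , 0.0281]), array([0.0592, 0.0602, 0.0599, 0.06  ]), 1826)
plate ([633.0, 243.3, 37.7, 25.7, 14.1], 629, np.float64(0.0453))
A None
(array([524,  22,  39,  28,  58,  63,  63,  95, 117, 380, 652,   0,   0]), array([0.005, 0.009, 0.013, 0.017, 0.021, 0.025, 0.029, 0.033, 0.037,
       0.041, 0.045, 0.049, 0.053, 0.057]))
0.042 182 [0.63064301 0.24020961 0.04173863] ((632.874267578125, 243.36114501953125), (48.89704513549805, 25.709983825683594), 13.438627243041992)
0.014 34 [0.62320848 0.23338405 0.01486397] ((633.3641357421875, 235.3658905029297), (50.46529769897461, 13.912618637084961), 0.1083967536687851)
```

View pics/w5.png

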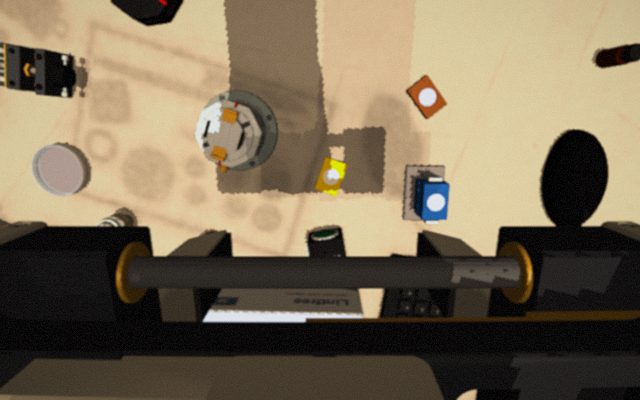

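The first stage is home on the foot, seen at (228,135), with its lug tops at 0.0596 m and its axis at -6.3°. The target plate is the blue one on the magazine, at (436,202). The look-alikes are the yellow at (331,175) and the brown at (427,97), both loose on the table. I grip the top blue plate.

Call:
carry_out(
  plan=[
    [0, 4, 0, 0, 6],
    [-0.7, 8, 0, 0.01, 6],
    [-0.7, 11.4, -2, 0.01, 5],
    [-0.7, 11.4, -6, 0.01, 4.5],
    [-0.7, 11.4, -10, 0.01, 4.5],
    [-0.7, 11.4, -14, 0.01, 4.5],
    [-0.7, 11.4, -16.5, 0.01, 4.5],
    [-0.7, 11.4, -18.2, 0.01, 4.5],
    [-0.7, 11.4, -18.2, 0.01, 4.5],
    [-0.7, 11.4, -18.2, 0.01, 4.5],
    [-0.7, 11.4, -18.2, 0.01, 2],
    [-0.7, 11.4, -18.2, 0.01, 2],
    [-0.7, 11.4, -18.2, 0.01, 2],
    [-0.7, 11.4, -18.2, 0.01, 2],
    [-0.7, 11.4, -18.2, 0.01, 2],
  ],
  squeeze=12,
)

```text
clock: 18.9
position: [0.6335, 0.2438, 0.1088]
ee_rot: [0.38, -3.115, 0.003]
force: [-0.5, -0.0, 6.5]
width: 0.279
```

Call:
carry_out(
  plan=[
    [0, 0, 2, 0, 2],
    [0, 0, 5, 0, 2],
    [0, 0, 8, 0, 2],
    [0, -4, 8, -0.1, 2],
    [-0.5, -8, 8, -0.2, 2],
    [-1, -12, 8, -0.3, 2],
    [-1.5, -16, 8, -0.36, 2],
    [-1.9, -20, 8, -0.36, 2],
    [-1.9, -21.6, 8, -0.36, 2],
    [-1.9, -21.6, 8, -0.36, 2],
    [-1.9, -21.6, 6, -0.36, 2],
    [-1.9, -21.6, 5, -0.36, 2],
    [-1.9, -21.6, 4, -0.36, 2],
    [-1.9, -21.6, 4, -0.36, 2],
  ],
)

```text
clock: 20.3
position: [0.6137, 0.0289, 0.1473]
ee_rot: [-0.182, -3.13, 0.002]
force: [0.7, 0.6, 0.2]
width: 0.277
```

Run:
```python
from h import *
print(jaw())
w=shot("wrist");im=w[0];C=cloud(*w[1:]);save("w6",cv2.resize(im[150:350,200:440],(720,600)))
a=blobs(col(im,100,125),50);print([(x[0],x[1],C[x[2]].mean(0).round(4)) for x in a])
```

```text
(20.3, array([0.6137, 0.0289, 0.1473]), np.float64(83.4), np.float64(1.43))
[(array([633.1, 206.4]), np.int32(128), array([0.6276, 0.2287, 0.0295])), (array([324.2, 229.5]), np.int32(1480), array([0.6013, 0.0305, 0.0844]))]
```

View pics/w6.png

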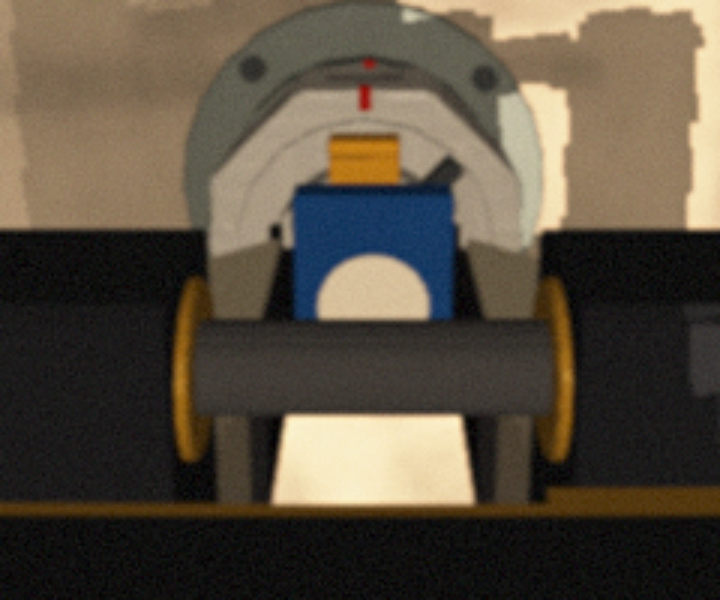

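The plate is centred over the pocket along the stage axis, with the lug at (365,160) and the plate at (374,250) in the crop. It is about 1 mm off in y, so I correct that and lower it.

Call:
carry_out(
  plan=[
    [0, -0.1, -0.5, 0, 2],
    [0, -0.1, -1, 0, 2],
    [0, -0.1, -1.3, 0, 2],
    [0, -0.1, -1.5, 0, 2],
    [0, -0.1, -1.65, 0, 2],
    [0, -0.1, -1.65, 0, 2],
    [0, -0.1, -1.65, 0, 2],
  ],
)

```text
clock: 21.05
position: [0.6142, 0.0276, 0.1317]
ee_rot: [-0.182, -3.131, 0.002]
force: [0.4, -0.4, 0.4]
width: 0.278
```

Call:
carry_out(
  plan=[
    [0, 0, -0.05, 0, 2],
    [0, 0, -0.05, 0, 3.2],
    [0, 0, -0.05, 0, 3.6],
    [0, 0, -0.05, 0, 3.8],
    [0, 0, 1, 0, 3.8],
    [0, 0, 4, 0, 3.8],
    [0, 0, 8, 0, 5],
    [0, 0, 12, 0, 8],
    [-1, -4, 15.8, 0, 9.1],
    [-2, -8, 15.8, 0, 9.1],
    [-3, -12, 15.8, 0.03, 9.1],
    [-3.4, -15.8, 15.8, 0.06, 9.1],
    [-3.4, -15.8, 15.8, 0.06, 9.1],
    [-3.4, -15.8, 15.8, 0.06, 9.1],
  ],
)

```text
clock: 22.45
position: [0.58, -0.1315, 0.2906]
ee_rot: [-0.093, -3.136, 0.002]
force: [0.6, 1.3, -0.2]
width: 0.981
```

Run:
```python
from h import *
print(jaw())
w=shot("wrist");im=w[0];C=cloud(*w[1:]);save("w7",im)
print("stage",lugs(im,C,(.614,.028),.060),octa(C,np.array((.614,.028)),.048),plate(im,C,(.614,.028),.068))
print("B",lugs(im,C,(.474,-.228),.04),octa(C,np.array((.474,-.228)),.028)); print("cap",octa(C,np.array((.497,-.085)),.028),noz(C,(.497,-.085),.046))
```

```text
(22.45, array([ 0.58  , -0.1315,  0.2906]), np.float64(86.6), np.float64(1.73))
stage (array([0.6144, 0.0271, 0.0615]), np.float64(44.2), np.float64(174.9), [np.int32(72), np.int32(44)]) (np.float64(0.0599), np.float64(38.5), array([0.6139, 0.0269]), array([0.0595, 0.0601, 0.0597, 0.0601]), 1310) ([613.7, 27.6, 37.8, 26.4, 173.1], 702, np.float64(0.0674))
B (array([ 0.473 , -0.2294,  0.0397]), np.float64(36.3), np.float64(42.6), [np.int32(181), np.int32(117)]) (np.float64(0.0601), np.float64(42.0), array([ 0.4733, -0.2291]), array([0.0604, 0.0602, 0.06  , 0.0596]), 1799)
cap (np.float64(0.0587), np.float64(16.5), array([ 0.4973, -0.0845]), array([0.0584, 0.0591, 0.059 , 0.0585]), 2570) (array([ 0.4968, -0.0844,  0.0452]), 614)
```

View pics/w7.png

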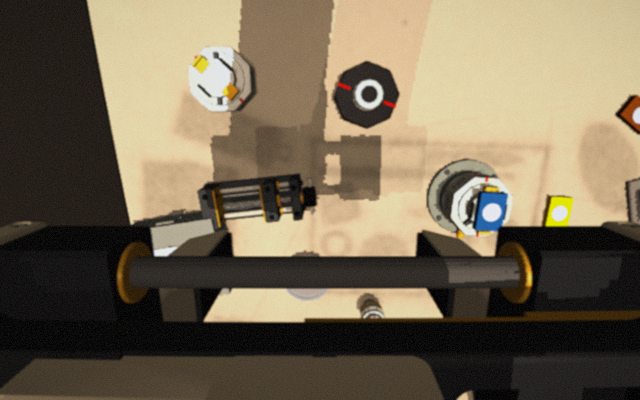

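Plate 1 lies flat in its pocket at (490,212). Stage B is at (220,78) and the cap at (367,95). I grip stage B.

Call:
carry_out(
  plan=[
    [-3, -3, 0, 0.02, 9.1],
    [-6, -6, 0, 0.02, 9.1],
    [-9, -8.5, 0, 0.02, 9.1],
    [-10.7, -9.8, -3, 0.02, 9.1],
    [-10.7, -9.8, -7, 0.02, 9.1],
    [-10.7, -9.8, -11, 0.02, 9.1],
    [-10.7, -9.8, -15, 0.02, 9.1],
    [-10.7, -9.8, -19, 0.02, 9.1],
    [-10.7, -9.8, -21, 0.02, 9.1],
    [-10.7, -9.8, -22, 0.02, 9.1],
    [-10.7, -9.8, -22, 0.02, 9.1],
    [-10.7, -9.8, -22, 0.02, 9.1],
    [-10.7, -9.8, -22, 0.02, 5],
    [-10.7, -9.8, -22, 0.02, 5],
    [-10.7, -9.8, -22, 0.02, 5],
    [-10.7, -9.8, -22, 0.02, 5],
    [-10.7, -9.8, -22, 0.02, 5],
    [-10.7, -9.8, -22, 0.02, 5],
  ],
  squeeze=25,
)

```text
clock: 24.3
position: [0.4735, -0.2281, 0.0707]
ee_rot: [-0.058, -3.137, 0.002]
force: [-0.6, 0.4, 6.2]
width: 0.664
```

Call:
carry_out(
  plan=[
    [0, 0, 2, 0, 5],
    [0, 0, 5, 0, 5],
    [0, 0, 9, 0, 5],
    [0, 0, 12, 0, 5],
    [2, 3, 13, 0.05, 5],
    [4, 6, 13, 0.1, 5],
    [6, 10, 13, 0.15, 5],
    [8, 14, 13, 0.2, 5],
    [10, 18, 13, 0.25, 5],
    [12, 22, 13, 0.3, 5],
    [14, 25.5, 13, 0.37, 5],
    [14, 25.5, 13, 0.37, 5],
    [14, 25.5, 11, 0.37, 5],
    [14, 25.5, 9, 0.37, 5],
    [14, 25.5, 8, 0.37, 5],
    [14, 25.5, 8, 0.37, 5],
  ],
)

```text
clock: 25.9
position: [0.6123, 0.0264, 0.1491]
ee_rot: [0.519, -3.091, 0.003]
force: [0.1, -0.0, -1.1]
width: 0.661
```

Run:
```python
from h import *
print(jaw())
```

```text
(25.9, array([0.6123, 0.0264, 0.1491]), np.float64(109.1), np.float64(1.84))
```

Call:
carry_out(
  plan=[
    [0.15, 0.08, 0, 0, 5],
    [0.15, 0.08, -0.5, 0, 5],
    [0.15, 0.08, -1, 0, 5],
    [0.15, 0.08, -1.5, 0, 5],
    [0.15, 0.08, -2, 0, 5],
    [0.15, 0.08, -2.4, 0, 5],
    [0.15, 0.08, -2.7, 0, 5],
    [0.15, 0.08, -2.9, 0, 5],
    [0.15, 0.08, -3.05, 0, 5],
    [0.15, 0.08, -3.05, 0, 5],
    [0.15, 0.08, -3.05, 0, 5],
  ],
)

```text
clock: 27.0
position: [0.6139, 0.0272, 0.1188]
ee_rot: [0.519, -3.092, 0.003]
force: [-0.2, -0.6, 0.6]
width: 0.663
```

Call:
carry_out(
  plan=[
    [0, 0, -0.1, -0.1, 5],
    [0, 0, -0.1, -0.2, 5],
    [0, 0, -0.1, -0.3, 5],
    [0, 0, -0.1, -0.4, 5],
    [0, 0, -0.1, -0.5, 5],
    [0, 0, -0.1, -0.6, 5],
    [0, 0, -0.1, -0.7, 5],
    [0, 0, -0.1, -0.8, 5],
    [0, 0, -0.1, -0.9, 5],
    [0, 0, -0.1, -1.0, 5],
    [0, 0, -0.1, -1.1, 5],
    [0, 0, -0.1, -1.2, 5],
    [0, 0, -0.1, -1.25, 5],
    [0, 0, -0.1, -1.25, 5],
    [0, 0, -0.1, -1.25, 5],
  ],
)

```text
clock: 28.5
position: [0.6149, 0.027, 0.1187]
ee_rot: [-1.39, -2.813, -0.005]
force: [1.2, -0.7, 4.4]
width: 0.661
```

Call:
carry_out(
  plan=[
    [0, 0, 0, 0, 6.4],
    [0, 0, 0, 0, 8],
    [0, 0, 0, 0, 9.1],
    [0, 0, 0, 0, 9.1],
    [0, 0, 3, 0, 9.1],
    [0, 0, 7, 0, 9.1],
    [0, 0, 11, 0.1, 9.1],
    [0, 2, 14, 0.25, 9.1],
    [0, 4, 17, 0.4, 9.1],
    [0, 6, 18, 0.55, 9.1],
    [1, 8, 18, 0.7, 9.1],
    [2, 10.3, 18, 0.85, 9.1],
    [2.5, 10.3, 18, 1, 9.1],
    [2.5, 10.3, 18, 1.16, 9.1],
    [2.5, 10.3, 18, 1.16, 9.1],
    [2.5, 10.3, 18, 1.16, 9.1],
  ],
)

```text
clock: 30.1
position: [0.6398, 0.1297, 0.2986]
ee_rot: [0.372, -3.114, -0.001]
force: [-1.1, 0.5, -0.5]
width: 0.991
```

Run:
```python
from h import *
print(jaw())
w=shot("wrist");im=w[0];C=cloud(*w[1:]);save("w8",im)
print("stage",lugs(im,C,(.614,.028),.088),octa(C,np.array((.614,.028)),.076))
for z in (.038,.046): print("plate",z,plate(im,C,(.633,.243),z))
print("cap",octa(C,np.array((.497,-.085)),.028),noz(C,(.497,-.085),.046))
```

```text
(30.1, array([0.6398, 0.1297, 0.2986]), np.float64(103.6), np.float64(1.63))
stage (array([0.6148, 0.0283, 0.0876]), np.float64(35.9), np.float64(172.3), [np.int32(102), np.int32(94)]) (np.float64(0.0599), np.float64(38.5), array([0.6146, 0.0282]), array([0.0593, 0.0604, 0.06  , 0.0598]), 2045)
plate 0.038 ([632.7, 243.3, 38.0, 25.8, 14.2], 594, np.float64(0.0373))
plate 0.046 None
cap (np.float64(0.0364), np.float64(13.0), array([ 0.516 , -0.0798]), array([0.0177, 0.0386, 0.0517, 0.0376]), 864) (array([nan, nan, nan]), 0)h.py:47: RuntimeWarning: Mean of empty slice.
  P=C.reshape(-1,3);q=P[(abs(P[:,2]-z)<.003)&(np.hypot(*(P[:,:2]-c).T)<r)];return q.mean(0).round(4),len(q)
  ret = um.true_divide(
```

View pics/w8.png

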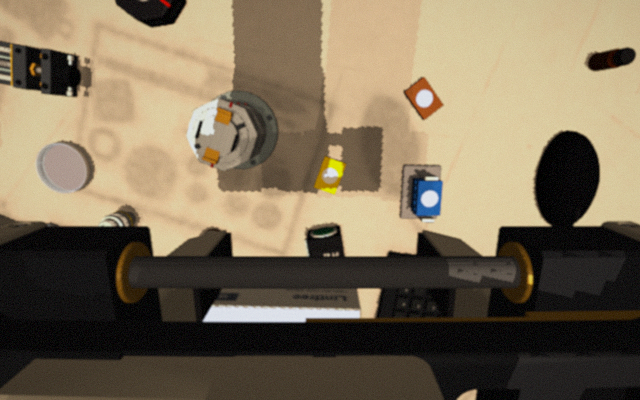

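The second stage is home at (225,133), with its lug tops at 0.0876 m. The next plate is at (429,199). I grip it.

Call:
carry_out(
  plan=[
    [0, 4, 0, 0, 6],
    [-0.7, 8, 0, 0.01, 6],
    [-0.7, 11.3, -3, 0.01, 5],
    [-0.7, 11.3, -7, 0.01, 4.5],
    [-0.7, 11.3, -11, 0.01, 4.5],
    [-0.7, 11.3, -15, 0.01, 4.5],
    [-0.7, 11.3, -18, 0.01, 4.5],
    [-0.7, 11.3, -19.9, 0.01, 4.5],
    [-0.7, 11.3, -19.9, 0.01, 4.5],
    [-0.7, 11.3, -19.9, 0.01, 4.5],
    [-0.7, 11.3, -19.9, 0.01, 2],
    [-0.7, 11.3, -19.9, 0.01, 2],
    [-0.7, 11.3, -19.9, 0.01, 2],
    [-0.7, 11.3, -19.9, 0.01, 2],
    [-0.7, 11.3, -19.9, 0.01, 2],
  ],
  squeeze=12,
)

```text
clock: 31.65
position: [0.6333, 0.2429, 0.1008]
ee_rot: [0.388, -3.114, -0.002]
force: [-1.2, -0.7, 6.1]
width: 0.279
```

Call:
carry_out(
  plan=[
    [0, 0, 2, 0, 2],
    [0, 0, 6, 0, 2],
    [0, 0, 10, 0, 2],
    [0, -4, 11, -0.1, 2],
    [-0.5, -8, 11, -0.2, 2],
    [-1, -12, 11, -0.3, 2],
    [-1.5, -16, 11, -0.37, 2],
    [-1.9, -20, 11, -0.37, 2],
    [-1.9, -21.5, 11, -0.37, 2],
    [-1.9, -21.5, 11, -0.37, 2],
    [-1.9, -21.5, 9, -0.37, 2],
    [-1.9, -21.5, 8, -0.37, 2],
    [-1.9, -21.5, 7.4, -0.37, 2],
    [-1.9, -21.5, 7.4, -0.37, 2],
    [-1.9, -21.5, 7.4, -0.37, 2],
  ],
)

```text
clock: 33.15
position: [0.6146, 0.0285, 0.175]
ee_rot: [-0.19, -3.132, -0.003]
force: [1.0, 0.6, -0.2]
width: 0.277
```

Run:
```python
from h import *
print(jaw())
```

```text
(33.15, array([0.6146, 0.0285, 0.175 ]), np.float64(83.0), np.float64(1.5))
```

Call:
carry_out(
  plan=[
    [0, -0.06, -0.5, 0, 2],
    [0, -0.06, -1, 0, 2],
    [0, -0.06, -1.3, 0, 2],
    [0, -0.06, -1.5, 0, 2],
    [0, -0.06, -1.65, 0, 2],
    [0, -0.06, -1.65, 0, 2],
    [0, -0.06, -1.65, 0, 2],
  ],
)

```text
clock: 33.85
position: [0.6146, 0.0278, 0.1588]
ee_rot: [-0.191, -3.132, -0.004]
force: [-1.6, 0.6, 3.0]
width: 0.278
```

Call:
carry_out(
  plan=[
    [0, 0, -0.02, 0, 2],
    [0, 0, -0.02, 0, 3.2],
    [0, 0, -0.02, 0, 3.6],
    [0, 0, -0.02, 0, 3.8],
    [0, 0, 1, 0, 3.8],
    [0, 0, 4, 0, 3.8],
    [0, 0, 8, 0, 5],
    [0, 0, 12, 0, 8],
    [-1, -4, 14, 0, 9.1],
    [-2, -8, 14, 0, 9.1],
    [-3, -12, 14, 0.03, 9.1],
    [-3.4, -14, 14, 0.06, 9.1],
    [-3.4, -14, 14, 0.06, 9.1],
    [-3.4, -14, 14, 0.06, 9.1],
  ],
)

```text
clock: 35.25
position: [0.5806, -0.1122, 0.2994]
ee_rot: [-0.099, -3.137, -0.004]
force: [0.2, 0.6, 0.3]
width: 0.982
```

Run:
```python
from h import *
print(jaw())
w=shot("wrist");im=w[0];C=cloud(*w[1:]);save("w9",im)
print("stage",lugs(im,C,(.614,.028),.088),octa(C,np.array((.614,.028)),.076),plate(im,C,(.614,.028),.096))
c=np.array((.497,-.085));print("cap",octa(C,c,.028),noz(C,c,.046))
h=cv2.cvtColor(im,cv2.COLOR_RGB2HSV).astype(int);m=((h[...,0]<10)|(h[...,0]>170))&(h[...,1]>120)&(h[...,2]>60)&(abs(C[...,2]-.028)<.004)&(np.hypot(C[...,0]-c[0],C[...,1]-c[1])<.06)
q=C[m][:,:2];vx=cv2.fitLine(q.astype(np.float32),cv2.DIST_L2,0,.01,.01).ravel();print("red",len(q),q.mean(0),np.degrees(np.arctan2(vx[1],vx[0])))
```

```text
(35.25, array([ 0.5806, -0.1122,  0.2994]), np.float64(86.4), np.float64(1.75))
stage (array([0.6149, 0.0269, 0.0897]), np.float64(44.3), np.float64(172.8), [np.int32(75), np.int32(49)]) (np.float64(0.0597), np.float64(29.500000000000004), array([0.6137, 0.0269]), array([0.059 , 0.0605, 0.0601, 0.0593]), 1414) ([613.8, 28.2, 37.8, 26.9, 172.2], 794, np.float64(0.0953))
cap (np.float64(0.0584), np.float64(26.0), array([ 0.4974, -0.0842]), array([0.0585, 0.0582, 0.0584, 0.0584]), 2407) (array([ 0.4968, -0.0844,  0.0452]), 582)
red 129 [ 0.49779691 -0.08277778] 66.09222
```

View pics/w9.png

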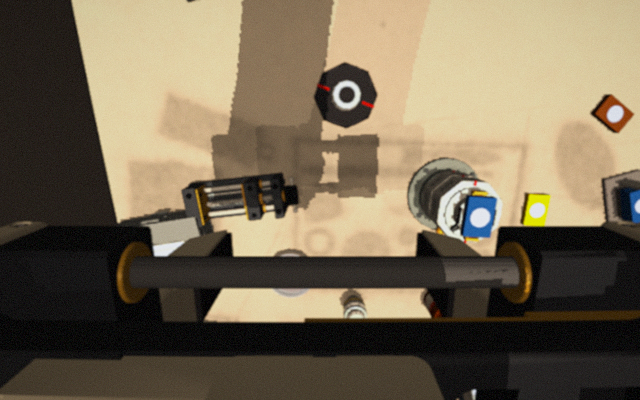

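The second plate lies flat and aligned at (480,216), its top at 0.0953 m. The cap is unmoved at (346,95), with its axis at 66°. I fetch the cap.

Call:
carry_out(
  plan=[
    [-4, 1.5, 0, 0.12, 9.1],
    [-8.3, 2.8, 0, 0.25, 9.1],
    [-8.3, 2.8, -1, 0.38, 9.1],
    [-8.3, 2.8, -4, 0.43, 9.1],
    [-8.3, 2.8, -8, 0.43, 9.1],
    [-8.3, 2.8, -12, 0.43, 9.1],
    [-8.3, 2.8, -16, 0.43, 9.1],
    [-8.3, 2.8, -20, 0.43, 9.1],
    [-8.3, 2.8, -22, 0.43, 9.1],
    [-8.3, 2.8, -22.9, 0.43, 9.1],
    [-8.3, 2.8, -22.9, 0.43, 9.1],
    [-8.3, 2.8, -22.9, 0.43, 9.1],
    [-8.3, 2.8, -22.9, 0.43, 5],
    [-8.3, 2.8, -22.9, 0.43, 5],
    [-8.3, 2.8, -22.9, 0.43, 5],
    [-8.3, 2.8, -22.9, 0.43, 5],
    [-8.3, 2.8, -22.9, 0.43, 5],
    [-8.3, 2.8, -22.9, 0.43, 5],
  ],
  squeeze=25,
)

```text
clock: 37.1
position: [0.4981, -0.0832, 0.0705]
ee_rot: [0.575, -3.085, -0.003]
force: [-1.5, -0.6, 6.5]
width: 0.664
```

Call:
carry_out(
  plan=[
    [0, 0, 3, 0, 5],
    [0, 0, 7, 0, 5],
    [0, 0, 11, 0, 5],
    [0, 0, 15, 0, 5],
    [3, 3, 15, 0, 5],
    [6, 6, 15, 0, 5],
    [9, 9, 15, 0, 5],
    [11.7, 11.1, 15, 0, 5],
    [11.7, 11.1, 15, 0, 5],
    [11.7, 11.1, 13, 0, 5],
    [11.7, 11.1, 11.5, 0, 5],
    [11.7, 11.1, 11, 0, 5],
    [11.7, 11.1, 11, 0, 5],
  ],
)

```text
clock: 38.4
position: [0.6143, 0.0273, 0.1798]
ee_rot: [0.574, -3.083, -0.003]
force: [-0.4, -0.7, 0.2]
width: 0.666
```

Run:
```python
from h import *
print(jaw())
```

```text
(38.4, array([0.6143, 0.0273, 0.1798]), np.float64(111.1), np.float64(1.94))
```

Underside is now at 0.109 m. I correct by +0.1, +0.08 cm and lower it to 0.076 m (3.35 cm down).

Call:
carry_out(
  plan=[
    [0.1, 0.08, -0.3, 0, 5],
    [0.1, 0.08, -0.8, 0, 5],
    [0.1, 0.08, -1.3, 0, 5],
    [0.1, 0.08, -1.8, 0, 5],
    [0.1, 0.08, -2.3, 0, 5],
    [0.1, 0.08, -2.7, 0, 5],
    [0.1, 0.08, -3, 0, 5],
    [0.1, 0.08, -3.2, 0, 5],
    [0.1, 0.08, -3.35, 0, 5],
    [0.1, 0.08, -3.35, 0, 5],
    [0.1, 0.08, -3.35, 0, 5],
  ],
)

```text
clock: 39.5
position: [0.6154, 0.0281, 0.1466]
ee_rot: [0.574, -3.084, -0.003]
force: [-0.7, -0.1, 2.5]
width: 0.666
```

Call:
carry_out(
  plan=[
    [0, -0.01, -0.1, -0.1, 5],
    [0, -0.02, -0.1, -0.2, 5],
    [0, -0.03, -0.1, -0.3, 5],
    [0, -0.04, -0.1, -0.4, 5],
    [0, -0.05, -0.1, -0.5, 5],
    [0, -0.06, -0.1, -0.6, 5],
    [0, -0.07, -0.1, -0.7, 5],
    [0, -0.08, -0.1, -0.8, 5],
    [0, -0.1, -0.1, -0.9, 5],
    [0, -0.1, -0.1, -1.0, 5],
    [0, -0.12, -0.1, -1.1, 5],
    [0, -0.13, -0.1, -1.2, 5],
    [0, -0.13, -0.1, -1.27, 5],
    [0, -0.13, -0.1, -1.27, 5],
    [0, -0.13, -0.1, -1.27, 5],
  ],
)

```text
clock: 41.0
position: [0.6164, 0.0266, 0.1466]
ee_rot: [-1.369, -2.827, -0.008]
force: [0.4, 0.0, 6.7]
width: 0.66
```

Call:
carry_out(
  plan=[
    [0, 0, 0, 0, 6.4],
    [0, 0, 0, 0, 8],
    [0, 0, 0, 0, 9.1],
    [0, 0, 0, 0, 9.1],
    [0, 0, 3, 0, 9.1],
    [0, 0, 6, 0, 9.1],
    [0, 0, 10, 0, 9.1],
    [0, 0, 14, 0.1, 9.1],
    [0, 3, 16, 0.25, 9.1],
    [0, 6, 16, 0.4, 9.1],
    [1, 9, 16, 0.55, 9.1],
    [2, 10, 16, 0.7, 9.1],
    [2.5, 10, 16, 0.8, 9.1],
    [2.5, 10, 16, 0.8, 9.1],
    [2.5, 10, 16, 0.8, 9.1],
  ],
)

```text
clock: 42.5
position: [0.6413, 0.1259, 0.3064]
ee_rot: [-0.166, -3.135, -0.007]
force: [0.5, -0.5, -0.1]
width: 0.993
```

Run:
```python
from h import *
print(jaw())
w=shot("wrist");im=w[0];C=cloud(*w[1:])
a=shot("scene");save("w10",np.vstack([cv2.resize(im[0:240,100:500],(500,300)),cv2.resize(a[0][110:290,210:450],(500,300))]))
c=np.array((.614,.028));print("cap",octa(C,c,.104),noz(C,c,.122))
h=cv2.cvtColor(im,cv2.COLOR_RGB2HSV).astype(int);m=((h[...,0]<10)|(h[...,0]>170))&(h[...,1]>120)&(h[...,2]>60)&(abs(C[...,2]-.104)<.004)&(np.hypot(C[...,0]-c[0],C[...,1]-c[1])<.04)
q=C[m][:,:2];vx=cv2.fitLine(q.astype(np.float32),cv2.DIST_L2,0,.01,.01).ravel();print("red",len(q),q.mean(0),np.degrees(np.arctan2(vx[1],vx[0])))
print(plate(im,C,(.633,.243),.030))
P=C.reshape(-1,3);p=P[(abs(P[:,2]-.104)<.004)&(np.hypot(*(P[:,:2]-c).T)<.03)];A=np.c_[p[:,:2],np.ones(len(p))];print("tilt",np.linalg.lstsq(A,p[:,2],rcond=None)[0])
```

```text
(42.5, array([0.6413, 0.1259, 0.3064]), np.float64(83.9), np.float64(1.38))
cap (np.float64(0.0595), np.float64(42.5), array([0.6156, 0.0286]), array([0.0594, 0.0594, 0.0595, 0.0595]), 3155) (array([0.6156, 0.0283, 0.1212]), 771)
red 128 [0.61376362 0.02844806] -6.5903025
([633.4, 242.6, 38.2, 26.0, 14.7], 577, np.float64(0.0293))
tilt [0.00299436 0.00475706 0.10128737]
```

View pics/w10.png

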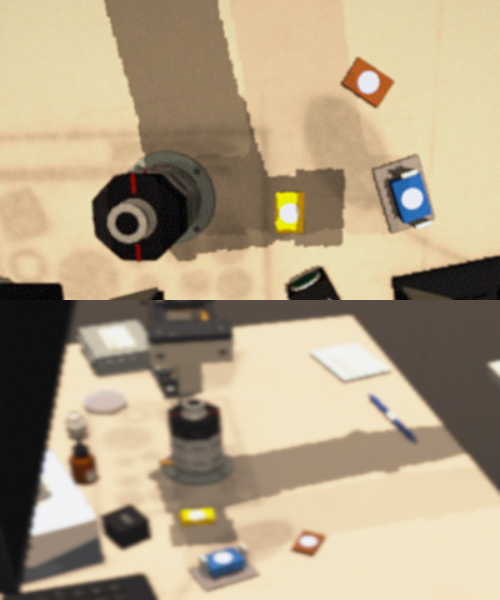

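The stack is complete and the clear view shows everything in place, so I hand in.

```bash
python3 -c "
from cell import arm
print(arm.sign_off(), arm.observe()['clock'])"
```

```text
the job is handed in; nothing more can be done
the job is handed in; nothing more can be done
```

The sampler is assembled and handed in at about 42.6 s of the 210 s. I unlocked the cap and set it aside. I then stacked the two stages that were there, each locked clockwise with one blue plate in its pocket, and locked the cap on top. I saw no third stage in any view, though the table behind the monitor is hidden from the cameras.

The last checks all agreed; heights come from the wrist camera's depth:
- **Cap:** its top was near 0.104 m and its nozzle at 0.121 m, about as expected for a full stack. Its axis was at -6.6°, against about -6 to -8° for the stages below. Tilt was under 0.01 rad and the offset from the upper stage about 1 to 2 mm.
- **Plates:** each was seen flat and centred to about 1 mm before it was covered. Neither could be seen again afterwards. The heights above fit plates still lying in their pockets.
- **Magazine:** the two spare plates are in it, and the top one lies flat and in place.
- **Other things:** the bystanders and look-alikes appeared unmoved in the last views; I judged that by eye and did not measure it. I saw no part knocked aside during the run.

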